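Full spice jar into the push-open drawer

ROBOT

A 7-joint arm with a two-finger parallel gripper is mounted at the origin on a cart in front of the work surface, level with it; the furniture and walls round the work are solid. World frame = base frame: x ahead of the robot, y to its left, z up, the work surface at z = 0. Lengths are in mm, angles in rad, forces in N, time in s.
With the tool pointing down it reaches from about 350 to 900 mm from the base axis. Payload 7.2 kg.
Tool frame: the origin (TCP) lies at the very end of the fingers, on their centre line; the grasp point (between the pads) lies 19 mm behind it; z points along the fingers, y is the direction in which the jaws open and shut (so a half turn about z gives the same grasp; the last joint's range is limited). The gripper opens to 88 mm and grips with 3 to 60 N. Pads are 20 mm wide; open, the fingers measure 115 mm over their backs; the gripper's body (75 mm by 178 mm) begins 61 mm behind the grasp point.
Start: joints at [1.06, 0.411, -0.013, 1.596, 0.006, 1.134, -0.082], TCP at [267.784, -564.731, 222.653] pointing down, gripper open.
Joint ranges: [-2.95, 2.95], [-0.29, 1.99], [-1.47, 1.44], [0.14, 2.54], [-1.03, 4.17], [0.13, 1.85], [-2.86, 2.86]. Speed limits (rad/s): [2.39, 2.39, 3.01, 3.01, 3.14, 3.14, 3.14].

INTERFACE

Orientations are given as a rotation vector (axis times angle).
In Python, from station import env gives the robot as it stands.
- The arm moves only by the tool step_arm, never from a script. Its argument "commands" is a list of rows, each an object of numbers: "claw": the closure in counts, from 0 (fully open) to 255 (shut); "dx", "dy", "dz": the shift along the tool's x, y, z in mm; "yaw": the turn about the tool's z in degrees. A call has exactly 5 rows; each row is the pose to reach, as a shift and turn from the pose commanded when the call began, along the tool's axes at that moment; what a row does not reach only later rows make up. A row lasts 1/10 s, in which the tool goes at most 50 mm and 8.59 degrees, less where a joint would pass 70% of its speed; a pose out of reach is approached as far as the arm can. A call with a gripper value outside its range is refused whole. The fingers move at their own pace and stop on an object; "squeeze" is the grip in N (left out, the last holds). Time passes only in rows, so rows that repeat a pose let the fingers close, or fill a call up. It gives the time, the measured TCP pose, the force and the opening at its end, in the units of the state.
- env.sense(): the state, without advancing time (a new reading comes with each control period).
- env.capture(name): name is "scene" or "top"; returns the picture (480x640x3 uint8, red, green, blue); there is no depth.
- env.calibration(name): a dict with "vertical_fov" (degrees; the focal length in pixels is half the picture's height over the tangent of half this angle, whatever the lens; pixels are square), "cx", "cy" (the principal point, pixels), "world_from_camera" (4x4, takes a point from camera to world coordinates). Camera axes: x right, y down, z forward; pixel columns grow to the right and rows downward; lengths in mm; the calibration is good to about 2 mm. A picture is of the moment at which its call begins. calibration takes no time and is no camera call.
- env.finish_job(): hands the job in, once; it reports no verdict.
Trained networks look in the newest picture that a camera, given by its name, has taken for a name from the list of things; names that differ only in an ending like _2 or _b are one class to them, and where a whole thing is asked for, a point or a joint stands for the part that bears it (a point fixed in the world has none). Each returns a list of dicts, best first, with "score" (0 to 1); they miss things now and then, are a little off and sometimes report something else, mostly with a low value. They report only what shows in the picture. A call takes as long as a camera call. They do not tell look-alikes from the thing itself.
- env.look_for(target, camera): "at" ([column, row] in pixels, amid what is visible of it).
The state is a dict: "time_s": time; "joints": joint angles; "dq": joint speeds; "effort": joint torques, N m; "eef_pos": TCP position; "tcp_rot": TCP orientation; "wrist_force": force on the tool from outside, world axes, zero at the start; "wrist_torque": the same for the moment, N m; "opening": finger opening in mm.
Only numpy, scipy, OpenCV 4.12 (cv2) and the standard library are available. Lean on these libraries where they do the work, as an engineer would, in place of code of your own. Each camera call takes 0.05 s, during which the arm holds its last target.

TASK

Two matching black-capped spice jars stand on the worktop: one is full, the other nearly empty, and only their weight tells them apart, so lift them to find the heavier one. Stand the full jar upright in the handle-less drawer of the small wooden cabinet and leave that drawer latched shut; leave the nearly empty jar standing upright on the worktop. The drawer has a push-push catch: press its front in and let go and it springs out, press it right in and let go and it stays shut - make sure that it really did. Do not knock either jar over and do not shift the mug, bowl, salt shaker, timer or soap.

Things in the scene. Friction and masses are not known exactly. Their poses are not given: they have to be found in the camera images.
- cabinet: Small plain wooden cabinet, fixed to the worktop: 115 deep, 124 wide over its roof, 138 high. Origin on the worktop under the middle of its front opening; +x points inward (away from the robot at yaw 0), +y to its left as seen from the robot, z up. The roof edge stands 3 mm out of the opening plane.
- drawer (a joint): Drawer, sliding along the cabinet's -x. 0 = latched shut (start), +0.080 m = sprung out, -0.009 m = hard stop of a press. Pressed in past -0.0065 and let go it changes state: if shut it springs out to 0.080 within 1 s, if it was out it stays at 0. Pressed less deep it may go back. Spring 1.6 N (out) to 2.4 N (shut) outward; a slow press takes 2 to 4 N up to the stop, a brisk touch peaks higher.
- front_center (a point): Point to press on the drawer's flat front (inlaid darker disc, 32 across), 98 mm above the worktop; moves with the drawer, axes as the cabinet's: press along +x. The panel is 86 wide, z = 12 to 126 mm; its face stands 14 mm out of the cabinet's opening when latched, 5 mm at the stop. Press 80 mm or more above the worktop, so that a gripper's body passes over the roof.
- slot (a point): Middle of the drawer's inner floor, 16 mm above the worktop; the jar stands here. Moves with the drawer, axes as the cabinet's. Inside 58 mm along x, 72 mm along y; front panel up to z = 126 mm, other walls to 54 mm. With the drawer out it is 43 mm in front of the opening: lower the jar from above, fingers closing along y. Inside, 7 mm stay free above the jar.
- jar_p: One of two matching upright cylindrical spice jars with black caps, 41 across, 105 high (z up, origin at the centre of the underside). One jar weighs 0.38 to 0.46 kg, the other 0.10 to 0.14 kg; neither looks nor the name tell which.
- jar_q: The other of the two matching spice jars, same size, origin and look.
- mug: Bystander: cream mug, 78 across, 113 over the handle, 100 high; origin at the centre of its underside.
- bowl: Bystander: small white bowl, 105 across, 51 high; origin at the centre of its underside.
- shaker: Bystander: salt shaker, 44 across, 90 high; origin at the centre of its underside.
- timer: Bystander: round white kitchen timer, 65 across, 54 high; origin at the centre of its underside.
- soap: Bystander: cream bar of soap, 40 by 58 by 22; origin at the centre of its underside.
Not all that is in view belongs to the job. Leave any yellow look-alike of the jar_q alone.

How it is judged (in metres and radians):
On the way, in this order (a step that is already met when the one before it is completed fails the run):
1. the drawer has been pressed and has sprung out (value of joint drawer above 0.065 m), for 0.2 s.
2. the full jar stands in the opened drawer (value of joint drawer above 0.065 m and ((horizontal distance between jar_p and slot below 0.025 m and z of jar_p in the frame of slot between -0.006 and 0.006 m and angle between jar_p's own z axis and vertical below 0.15 rad and contact force between jar_p and cabinet above 2.5 N) or (horizontal distance between jar_q and slot below 0.025 m and z of jar_q in the frame of slot between -0.006 and 0.006 m and angle between jar_q's own z axis and vertical below 0.15 rad and contact force between jar_q and cabinet above 2.5 N))), for 0.2 s.
At the end, for the whole second after the job is handed in: The drawer is latched shut (within 4 mm of its latched place, at rest) with one jar standing upright on its floor, and that is the full one: it weighs on the drawer with more than 2.5 N. The other jar stands upright and at rest on the worktop. Upright means within 0.15 rad (value of joint drawer between -0.004 and 0.004 m and velocity of joint drawer below 0.01 m/s and linear speed of each of jar_p, jar_q below 0.02 m/s and ((horizontal distance between jar_p and slot below 0.025 m and z of jar_p in the frame of slot between -0.006 and 0.006 m and angle between each of jar_p, jar_q's own z axis and vertical below 0.15 rad and contact force between jar_p and cabinet above 2.5 N and height (world z) of jar_q between -0.006 and 0.006 m) or (horizontal distance between jar_q and slot below 0.025 m and z of jar_q in the frame of slot between -0.006 and 0.006 m and angle between each of jar_q, jar_p's own z axis and vertical below 0.15 rad and contact force between jar_q and cabinet above 2.5 N and height (world z) of jar_p between -0.006 and 0.006 m))); the robot touches nothing.
It fails at once if a jar is knocked over (tilted beyond 0.6 rad) (angle between any of jar_p, jar_q's own z axis and vertical above 0.6 rad).
It fails at once if the mug, bowl, salt shaker, timer or soap is shifted by more than 30 mm (distance of any of mug, bowl, shaker, timer, soap from where it was at the start of the episode above 0.03 m).
It also fails if it takes over 69 s, if anything falls off the work surface, if the arm or the gripper's body presses on something with over 40 N, if the wrist force passes 120 N, or if a joint passes its speed limit or range.

## Working session

There is one attempt and no reset: what is moved stays moved. The work goes in short steps, Python scripts to look and compute and a tool call to move; the robot and the scene stay as the last step left them, time stands still between calls to the robot, and variables do not carry over. Pictures are saved under pics/ and viewed, and the job is handed in when it is done.

Besides the shell and the picture viewer there is one more tool, called after "Emit:" in YAML: its name, and indented under it one key for each argument. step_arm: Moves the arm, as the interface text tells. Its arguments: {"type":"object","properties":{"commands":{"type":"array"},"squeeze":{"type":"number"}},"required":["commands"]}

```bash
mkdir -p pics; cat > h.py <<'E'
import numpy as np, cv2
from station import env
def cap(n,f):
    im=env.capture(n); cv2.imwrite('pics/'+f,cv2.cvtColor(im,cv2.COLOR_RGB2BGR)); return im
def ray(cam,uv):
    c=env.calibration(cam); f=240/np.tan(np.radians(c['vertical_fov'])/2)
    T=np.array(c['world_from_camera']); d=T[:3,:3]@np.array([(uv[0]-c['cx'])/f,(uv[1]-c['cy'])/f,1]); return T[:3,3],d
def at_z(cam,uv,z):
    o,d=ray(cam,uv); return o+d*(z-o[2])/d[2]
def proj(cam,p):
    c=env.calibration(cam); f=240/np.tan(np.radians(c['vertical_fov'])/2)
    T=np.array(c['world_from_camera']); q=T[:3,:3].T@(np.array(p)-T[:3,3]); return q[:2]/q[2]*f+[c['cx'],c['cy']]
E
python3 - <<'E'
from h import *
cap('scene','s1.png');cap('top','t1.png')
for c in('scene','top'):
    k=env.calibration(c);print(k)
print(env.sense())
E
```

```text
{'vertical_fov': 42.531393764916366, 'cx': 313.51143062634065, 'cy': 250.65664449007477, 'world_from_camera': array([[ 6.43384751e-01, -5.20087133e-01,  5.61752113e-01,
        -4.78088470e+02],
       [-7.65524746e-01, -4.32020715e-01,  4.76791323e-01,
        -8.44711851e+02],
       [-5.28448290e-03, -7.36795410e-01, -6.76095110e-01,
         1.24752569e+03],
       [ 0.00000000e+00,  0.00000000e+00,  0.00000000e+00,
         1.00000000e+00]])}
{'vertical_fov': 52.152382796065716, 'cx': 325.8997229739349, 'cy': 237.6759933632075, 'world_from_camera': array([[-1.96527499e-02, -9.97958586e-01,  6.07653715e-02,
         4.38768075e+02],
       [-9.99491120e-01,  2.11375491e-02,  2.38894221e-02,
        -1.31890197e+01],
       [-2.51250849e-02, -6.02649564e-02, -9.97866156e-01,
         1.21256477e+03],
       [ 0.00000000e+00,  0.00000000e+00,  0.00000000e+00,
         1.00000000e+00]])}
{'time_s': 0.1, 'joints': array([ 1.05979813,  0.41186163, -0.01271124,  1.59695853,  0.00561455,
        1.1342972 , -0.08218559]), 'dq': array([ 8.73740333e-05,  2.66085402e-04,  4.45036011e-04, -1.53464582e-03,
       -2.28834594e-04, -1.83151710e-03,  6.76952377e-04]), 'effort': array([ 2.67560739e-03, -5.89099324e+01,  6.43961839e-01, -2.91712493e+01,
       -5.37295954e-02,  1.45616411e-02,  6.40540975e-05]), 'eef_pos': array([ 267.55685175, -564.32665147,  221.86792993]), 'tcp_rot': array([-3.06350744e+00, -6.89632564e-01,  6.93202101e-04]), 'wrist_force': array([-0.23080457,  0.86374769,  0.25605749]), 'wrist_torque': array([-0.02934618, -0.03123648, -0.04464147]), 'opening': 87.32570261038143}
```

View pics/s1.png

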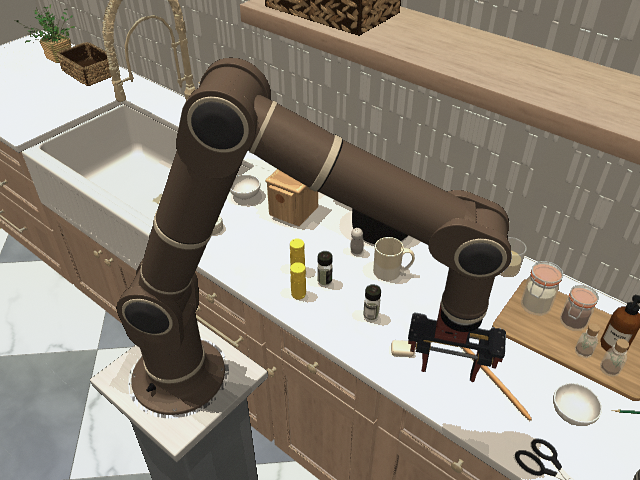

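View pics/t1.png

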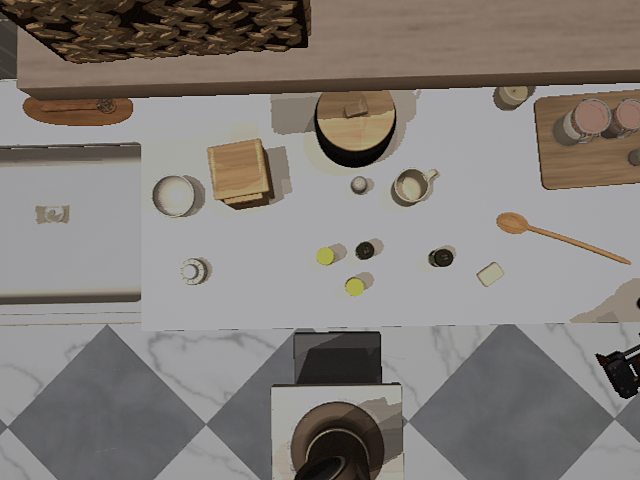

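The top view shows the two black-capped jars at (365,250) and (441,258). The yellow look-alikes are at (325,256) and (355,286). Other small things are the shaker (359,184), the timer (193,271), the soap (490,274) and the cabinet roof (240,172).

```bash
python3 - <<'E'
from h import *
im=cv2.imread('pics/t1.png')
a=cv2.resize(im[225:305,300:520],None,fx=3.6,fy=3.6,interpolation=cv2.INTER_CUBIC)
b=cv2.resize(im[130:215,195:285],None,fx=6,fy=6,interpolation=cv2.INTER_CUBIC)
cv2.imwrite('pics/c1.png',a);cv2.imwrite('pics/c2.png',b)
s=cv2.imread('pics/s1.png')
cv2.imwrite('pics/c3.png',cv2.resize(s[160:330,230:430],None,fx=3.5,fy=3.5,interpolation=cv2.INTER_CUBIC))
for n,u,z in [('jarA',(365,250),105),('jarB',(441,258),105),('yel1',(325,256),105),('yel2',(355,286),105),('mug',(411,186),100),('shaker',(359,184),90),('soap',(490,274),22),('timer',(193,271),54),('bowl',(175,196),51)]:
    print(n,at_z('top',u,z).round(1))
for t in ('jar_p','cabinet','front_center'):
  for c in('top','scene'): print(t,c,env.look_for(t,c))
E
```

```text
jarA [476.5 -74.3 105. ]
jarB [ 455.1 -244.1  105. ]
yel1 [464.8  16.2 105. ]
yel2 [396.1 -49.9 105. ]
mug [ 620.3 -182.7  100. ]
shaker [629.4 -65.1  90. ]
soap [ 415.5 -377.2   22. ]
timer [436.8 331.6  54. ]
bowl [617.6 375.5  51. ]
jar_p top [{'at': [324.6, 256.8], 'score': 0.61}, {'at': [365.8, 250.1], 'score': 0.51}, {'at': [353.7, 285.9], 'score': 0.49}]
jar_p scene [{'at': [298.9, 251.0], 'score': 0.89}, {'at': [298.0, 280.7], 'score': 0.7}, {'at': [373.5, 300.8], 'score': 0.64}, {'at': [320.8, 270.1], 'score': 0.61}, {'at': [218.9, 225.4], 'score': 0.51}]
cabinet top [{'at': [240.5, 174.6], 'score': 0.56}]
cabinet scene [{'at': [288.4, 198.8], 'score': 0.75}]
front_center top [{'at': [358.7, 185.4], 'score': 0.72}, {'at': [249.7, 202.3], 'score': 0.57}]
front_center scene [{'at': [280.8, 202.1], 'score': 0.95}]
```

```bash
ls .
```

```text
h.py
pics
```

View pics/c1.png

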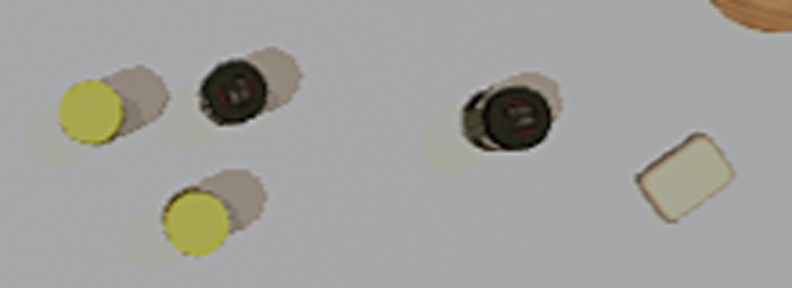

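View pics/c2.png

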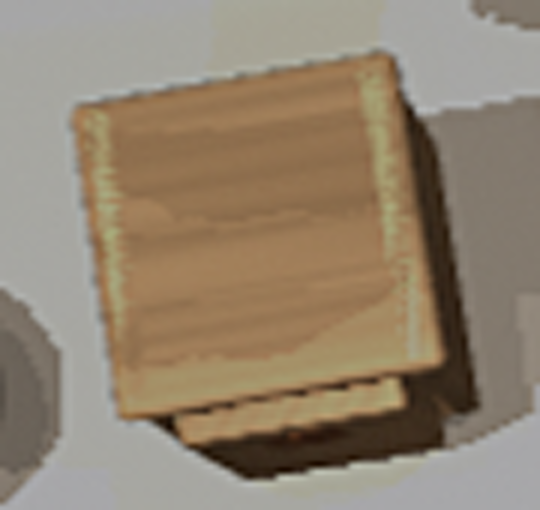

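View pics/c3.png

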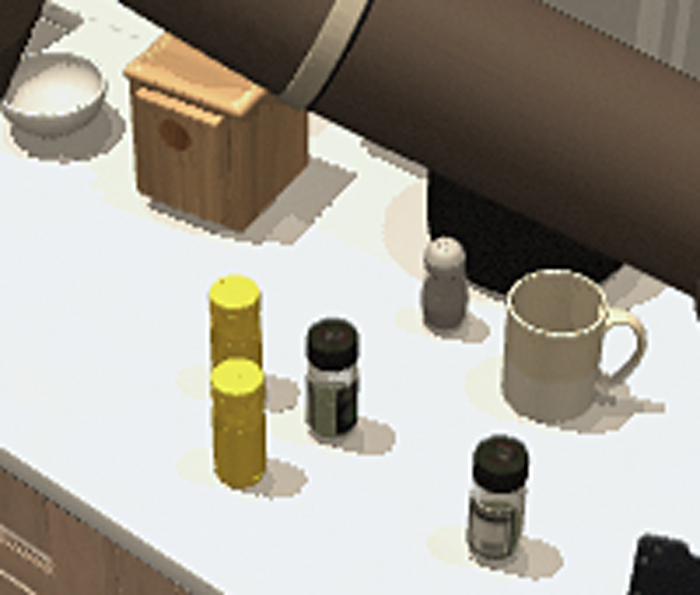

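```bash
python3 - <<'E'
from h import *
def P(x,y): return (195+(x+.5)/6-.5,130+(y+.5)/6-.5)
c=[at_z('top',P(*q),138) for q in [(75,105),(388,55),(440,365),(122,415)]]
for q in c: print(q.round(1))
TL,TR,BR,BL=[q[:2] for q in c]
print('w',np.linalg.norm(TR-TL),np.linalg.norm(BR-BL),'d',np.linalg.norm(TL-BL),np.linalg.norm(TR-BR))
inw=(TL+TR-BL-BR)/2; yaw=np.arctan2(inw[1],inw[0]); rt=(TL+BL-TR-BR)/2; print('yaw',yaw,np.arctan2(rt[1],rt[0])-np.pi/2)
fm=(BL+BR)/2; print('front mid',fm)
# panel top edge front corners z126
pf=[at_z('top',P(*q),126)[:2] for q in [(187,443),(405,406)]]; print('panel',pf,np.linalg.norm(pf[0]-pf[1]),np.mean(pf,0))
print('disc scene', ray('scene',(280.8,202.1)))
Q=lambda x,y:(300+(x+.5)/3.6-.5,225+(y+.5)/3.6-.5)
S=lambda x,y:(230+(x+.5)/3.5-.5,160+(y+.5)/3.5-.5)
for n,t,s in [('A',(235,92),(333,333)),('B',(518,118),(501,450)),('y1',(92,112),(235,292)),('y2',(198,222),(239,375))]:
    print(n,at_z('top',Q(*t),105).round(1),at_z('scene',S(*s),105).round(1))
R=__import__('scipy.spatial.transform',fromlist=['Rotation']).Rotation.from_rotvec(env.sense()['tcp_rot']).as_matrix();print(R.round(3))
yaw=(yaw+np.arctan2(rt[1],rt[0])-np.pi/2)/2
i=np.array([np.cos(yaw),np.sin(yaw)]); org=fm+3*i; print('org',org,yaw)
fc=org-14*i; print('fc',fc, proj('scene',[*fc,98]))
E
```

```text
[712.6 274.1 138. ]
[728.4 156.9 138. ]
[611.8 138.9 138. ]
[595.9 257.1 138. ]
w 118.24070292890671 119.26109952811007 d 117.85273187059211 117.96173025786001
yaw 0.14834097254498435 0.13366440850999872
front mid [603.86552344 198.03819772]
panel [array([586.60053659, 235.79933091]), array([598.61488359, 153.92765107])] 82.74851354456898 [592.60771009 194.86349099]
disc scene (array([-478.08846989, -844.71185106, 1247.52569233]), array([ 0.56857542,  0.5514175 , -0.61779841]))
A [476.1 -74.1 105. ] [478.1 -73.3 105. ]
B [ 456.2 -249.8  105. ] [ 459.3 -247.9  105. ]
y1 [465.4  15.7 105. ] [465.4  16.8 105. ]
y2 [395.4 -49.1 105. ] [396.  -47.9 105. ]
[[ 0.904  0.429 -0.   ]
 [ 0.429 -0.904  0.   ]
 [-0.    -0.    -1.   ]]
org [606.83575018 198.45980549] 0.14100269052749148
fc [592.97469206 196.49230255] [280.00761484 198.07545327]
```

Emit:
step_arm:
  commands:
    - {"dx": 25, "dy": -25, "dz": 0, "yaw": 3.5, "claw": 255}
    - {"dx": 58, "dy": -58, "dz": 0, "yaw": 7, "claw": 255}
    - {"dx": 91, "dy": -91, "dz": 0, "yaw": 10.5, "claw": 255}
    - {"dx": 124, "dy": -124, "dz": 0, "yaw": 14, "claw": 255}
    - {"dx": 157, "dy": -157, "dz": 0, "yaw": 17.3, "claw": 255}
  squeeze: 20

```text
time_s: 0.9
eef_pos: [342.7, -353.9, 222.8]
tcp_rot: [3.134, 0.217, 0.001]
wrist_force: [2.3, -0.1, -0.1]
opening: 51.5
```

Emit:
step_arm:
  commands:
    - {"dx": 22, "dy": -42, "dz": 0, "claw": 255}
    - {"dx": 44, "dy": -84, "dz": 0, "claw": 255}
    - {"dx": 66, "dy": -127, "dz": 0, "claw": 255}
    - {"dx": 88, "dy": -170, "dz": 0, "claw": 255}
    - {"dx": 110, "dy": -212, "dz": 0, "claw": 255}

```text
invalid input
```

Emit:
step_arm:
  commands:
    - {"dx": 22, "dy": -42, "dz": 0, "claw": 255}
    - {"dx": 44, "dy": -84, "dz": 0, "claw": 255}
    - {"dx": 66, "dy": -127, "dz": 10, "claw": 255}
    - {"dx": 88, "dy": -170, "dz": 25, "claw": 255}
    - {"dx": 110, "dy": -212, "dz": 45, "claw": 255}

```text
invalid input
```

Emit:
step_arm:
  commands:
    - {"dx": 15, "dy": -40, "dz": 20, "claw": 255}
    - {"dx": 30, "dy": -75, "dz": 45, "claw": 255}
    - {"dx": 45, "dy": -86, "dz": 75, "claw": 255}
    - {"dx": 45, "dy": -86, "dz": 89, "claw": 255}
    - {"dx": 45, "dy": -86, "dz": 89, "claw": 255}

```text
invalid input
```

Emit:
step_arm:
  commands:
    - {"dx": 22, "dy": -42, "dz": 0, "yaw": 0, "claw": 255}
    - {"dx": 44, "dy": -84, "dz": 0, "yaw": 0, "claw": 255}
    - {"dx": 66, "dy": -127, "dz": 0, "yaw": 0, "claw": 255}
    - {"dx": 88, "dy": -170, "dz": 0, "yaw": 0, "claw": 255}
    - {"dx": 110, "dy": -212, "dz": 0, "yaw": 0, "claw": 255}

```text
time_s: 1.4
eef_pos: [421.9, -128.4, 223.1]
tcp_rot: [3.133, 0.221, 0.002]
wrist_force: [0.7, -0.9, 0.2]
opening: 11.5
```

Emit:
step_arm:
  commands:
    - {"dx": 22, "dy": -42, "dz": 0, "yaw": 0, "claw": 255}
    - {"dx": 44, "dy": -84, "dz": 0, "yaw": 0, "claw": 255}
    - {"dx": 66, "dy": -127, "dz": 10, "yaw": 0, "claw": 255}
    - {"dx": 88, "dy": -170, "dz": 25, "yaw": 0, "claw": 255}
    - {"dx": 110, "dy": -212, "dz": 45, "yaw": 0, "claw": 255}

```text
time_s: 1.9
eef_pos: [501.1, 95.4, 178.9]
tcp_rot: [-3.134, -0.221, -0.004]
wrist_force: [0.5, -0.5, -0.7]
opening: 0.5
```

Emit:
step_arm:
  commands:
    - {"dx": 15, "dy": -40, "dz": 20, "yaw": 0, "claw": 255}
    - {"dx": 30, "dy": -75, "dz": 45, "yaw": 0, "claw": 255}
    - {"dx": 45, "dy": -86, "dz": 75, "yaw": 0, "claw": 255}
    - {"dx": 45, "dy": -86, "dz": 89, "yaw": 0, "claw": 255}
    - {"dx": 45, "dy": -86, "dz": 89, "yaw": 0, "claw": 255}

```text
time_s: 2.4
eef_pos: [530.9, 183.7, 87.3]
tcp_rot: [3.132, 0.221, -0.007]
wrist_force: [-0.3, -0.4, 0.2]
opening: 0.7
```

```bash
python3 - <<'E'
from h import *
s=cap('scene','s2.png')[:,:,::-1];t=cap('top','t2.png')[:,:,::-1]
a=cv2.resize(s[100:260,200:380],None,fx=3.3,fy=3.3,interpolation=cv2.INTER_CUBIC)
b=cv2.resize(t[120:240,190:300],None,fx=3.6,fy=3.6,interpolation=cv2.INTER_CUBIC)
h=max(a.shape[0],b.shape[0]);o=np.zeros((h,a.shape[1]+b.shape[1],3),np.uint8);o[:a.shape[0],:a.shape[1]]=a;o[:b.shape[0],a.shape[1]:]=b
cv2.imwrite('pics/c4.png',o);print(o.shape)
p=env.sense()['eef_pos'];i=np.array([np.cos(.141),np.sin(.141)]);d=p[:2]-[606.8,198.5];print('cab x,y',d@i,d@[-i[1],i[0]])
E
```

```text
(528, 990, 3)
cab x,y -75.76138777063815 -4.381083216931913
```

View pics/c4.png

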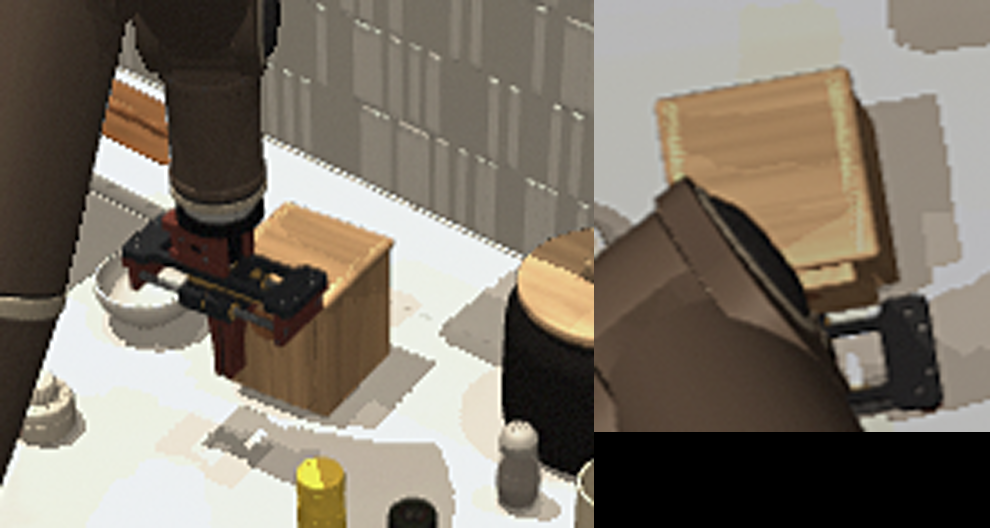

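Emit:
step_arm:
  commands:
    - {"dx": 15, "dy": -4, "dz": 0, "yaw": 0, "claw": 255}
    - {"dx": 30, "dy": -4, "dz": 0, "yaw": 0, "claw": 255}
    - {"dx": 40, "dy": -4, "dz": 0, "yaw": 0, "claw": 255}
    - {"dx": 43, "dy": -4, "dz": 0, "yaw": 0, "claw": 255}
    - {"dx": 46, "dy": -4, "dz": 0, "yaw": 0, "claw": 255}

```text
time_s: 3.0
eef_pos: [577.6, 194.6, 90.1]
tcp_rot: [3.134, 0.22, 0.001]
wrist_force: [0.1, 0.2, -0.3]
opening: 0.2
```

Emit:
step_arm:
  commands:
    - {"dx": 1.5, "dy": 0, "dz": 0, "yaw": 0, "claw": 255}
    - {"dx": 3, "dy": 0, "dz": 0, "yaw": 0, "claw": 255}
    - {"dx": 4.5, "dy": 0, "dz": 0, "yaw": 0, "claw": 255}
    - {"dx": 6, "dy": 0, "dz": 0, "yaw": 0, "claw": 255}
    - {"dx": 7, "dy": 0, "dz": 0, "yaw": 0, "claw": 255}

```text
time_s: 3.5
eef_pos: [584.1, 196.1, 89.4]
tcp_rot: [3.133, 0.221, -0.001]
wrist_force: [-3.8, -1.7, 2.7]
opening: 0.4
```

Emit:
step_arm:
  commands:
    - {"dx": 1, "dy": 0, "dz": 0, "yaw": 0, "claw": 255}
    - {"dx": 2, "dy": 0, "dz": 0, "yaw": 0, "claw": 255}
    - {"dx": 3, "dy": 0, "dz": 0, "yaw": 0, "claw": 255}
    - {"dx": 4, "dy": 0, "dz": 0, "yaw": 0, "claw": 255}
    - {"dx": 5, "dy": 0, "dz": 0, "yaw": 0, "claw": 255}

```text
time_s: 4.0
eef_pos: [588.4, 196.7, 89.4]
tcp_rot: [3.133, 0.221, -0.003]
wrist_force: [-9.3, -2.0, 7.4]
opening: 0.3
```

Emit:
step_arm:
  commands:
    - {"dx": 1, "dy": 0, "dz": 0, "yaw": 0, "claw": 255}
    - {"dx": 2, "dy": 0, "dz": 0, "yaw": 0, "claw": 255}
    - {"dx": 3, "dy": 0, "dz": 0, "yaw": 0, "claw": 255}
    - {"dx": 3, "dy": 0, "dz": 0, "yaw": 0, "claw": 255}
    - {"dx": 3, "dy": 0, "dz": 0, "yaw": 0, "claw": 255}

```text
time_s: 4.5
eef_pos: [588.4, 196.7, 89.3]
tcp_rot: [3.131, 0.222, -0.011]
wrist_force: [-17.7, -5.0, 13.7]
opening: 0.9
```

Emit:
step_arm:
  commands:
    - {"dx": -10, "dy": 0, "dz": 0, "yaw": 0, "claw": 255}
    - {"dx": -30, "dy": 0, "dz": 0, "yaw": 0, "claw": 255}
    - {"dx": -60, "dy": 0, "dz": 0, "yaw": 0, "claw": 255}
    - {"dx": -100, "dy": 0, "dz": 0, "yaw": 0, "claw": 255}
    - {"dx": -130, "dy": 0, "dz": -20, "yaw": 0, "claw": 255}

```text
time_s: 5.0
eef_pos: [461.0, 178.5, 107.8]
tcp_rot: [3.133, 0.222, -0.004]
wrist_force: [0.4, -0.2, 1.1]
opening: 0.8
```

Emit:
step_arm:
  commands:
    - {"dx": 0, "dy": 20, "dz": -30, "yaw": 0, "claw": 180}
    - {"dx": 0, "dy": 50, "dz": -60, "yaw": 0, "claw": 180}
    - {"dx": 0, "dy": 90, "dz": -90, "yaw": 0, "claw": 180}
    - {"dx": 0, "dy": 130, "dz": -110, "yaw": 0, "claw": 90}
    - {"dx": 0, "dy": 170, "dz": -110, "yaw": 0, "claw": 90}

```text
time_s: 5.5
eef_pos: [490.2, 9.6, 223.0]
tcp_rot: [3.133, 0.222, 0.013]
wrist_force: [1.2, 0.3, -1.1]
opening: 37.1
```

```bash
python3 - <<'E'
from h import *
s=cap('scene','s3.png')[:,:,::-1];t=cap('top','t3.png')[:,:,::-1]
b=cv2.resize(t[120:240,190:300],None,fx=6,fy=6,interpolation=cv2.INTER_CUBIC)[:600]
cv2.imwrite('pics/c5.png',b)
cv2.imwrite('pics/c6.png',cv2.resize(s[140:300,230:430],None,fx=3.5,fy=3.5,interpolation=cv2.INTER_CUBIC))
E
```

```text
(no output)
```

View pics/c5.png

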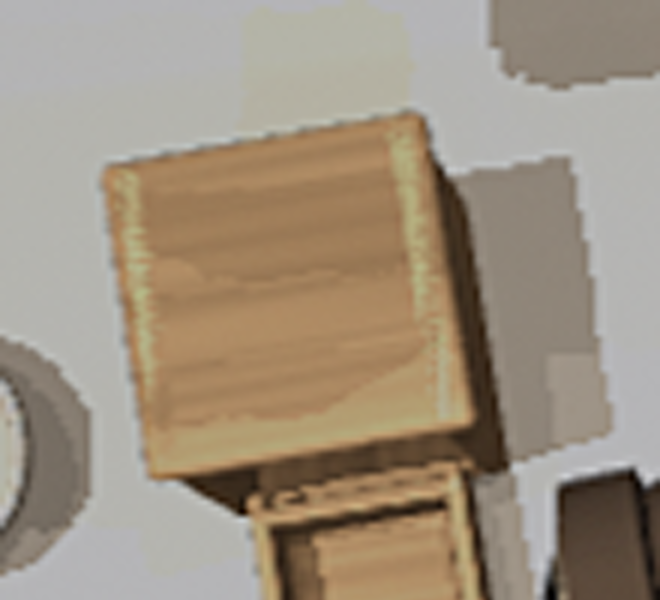

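View pics/c6.png

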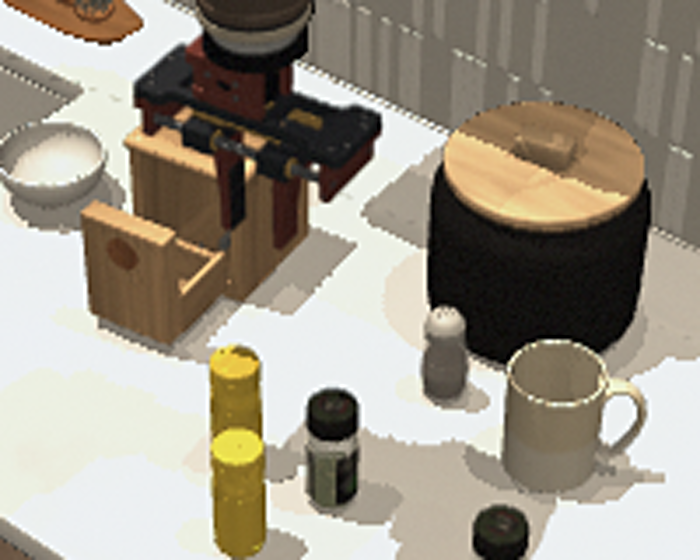

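The drawer has sprung out. In the scene view the open panel's disc is near (265,212). Next I'll measure the drawer from the top view.

```bash
python3 - <<'E'
from h import *
t=cv2.imread('pics/t3.png')
cv2.imwrite('pics/c7.png',cv2.resize(t[180:250,215:295],None,fx=8,fy=8,interpolation=cv2.INTER_CUBIC))
i=np.array([np.cos(.141),np.sin(.141)]);j=np.array([-i[1],i[0]]);o=np.array([606.8,198.5])
w=lambda x,y:o+x*i+y*j
print('slot',w(-43,0))
for n,x,y,z in [('wallback L out',-14,38,54),('inner BL',-14,36,54),('inner BR',-14,-36,54),('panel top outer L',-94,43,126),('panel outer R',-94,-43,126)]:
    q=proj('top',[*w(x,y),z]); print(n,((q-[215,180]+.5)*8-.5).round(0))
E
```

```text
slot [564.22673381 192.45706979]
wallback L out [150. 219.]
inner BL [157. 218.]
inner BR [394. 179.]
panel top outer L [120. 471.]
panel outer R [424. 422.]
```

View pics/c7.png

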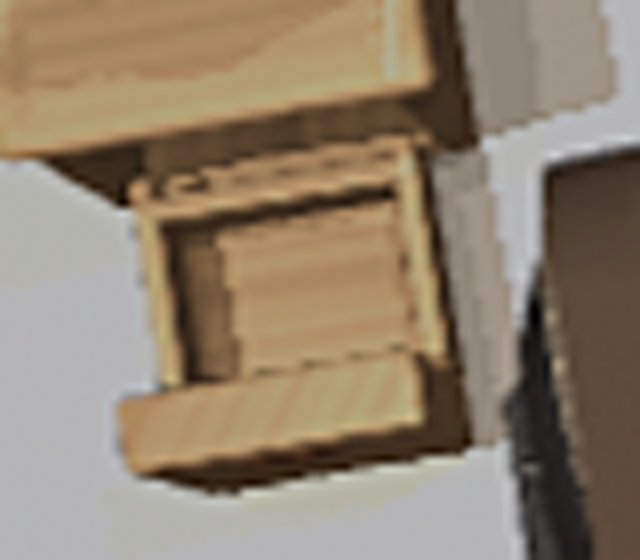

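Emit:
step_arm:
  commands:
    - {"dx": -10, "dy": 35, "dz": 0, "yaw": 0, "claw": 78}
    - {"dx": -24, "dy": 70, "dz": 20, "yaw": 0, "claw": 78}
    - {"dx": -24, "dy": 80, "dz": 50, "yaw": 0, "claw": 78}
    - {"dx": -24, "dy": 80, "dz": 80, "yaw": 0, "claw": 78}
    - {"dx": -24, "dy": 80, "dz": 80, "yaw": 0, "claw": 78}

```text
time_s: 6.1
eef_pos: [473.1, -71.6, 136.5]
tcp_rot: [-3.132, -0.221, 0.007]
wrist_force: [-0.6, -0.2, 0.6]
opening: 61.0
```

```bash
python3 - <<'E'
from h import *
s=cap('scene','s4.png')[:,:,::-1]
cv2.imwrite('pics/c8.png',cv2.resize(s[180:320,260:420],None,fx=4,fy=4,interpolation=cv2.INTER_CUBIC))
st=env.sense();print(st['eef_pos'],st['opening'],st['wrist_force'])
E
```

```text
[474.33169637 -71.17247994 138.44048683] 60.918723370958176 [ 0.16029748  0.27860778 -0.39108971]
```

View pics/c8.png

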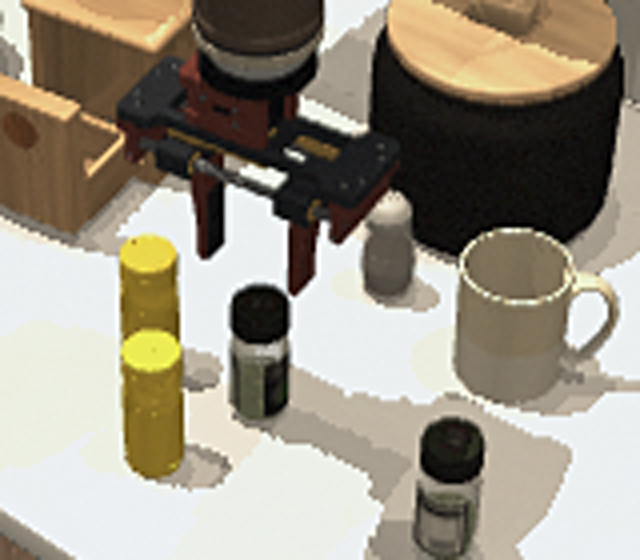

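Emit:
step_arm:
  commands:
    - {"dx": 2.5, "dy": 2.5, "dz": 10, "yaw": 0, "claw": 78}
    - {"dx": 2.5, "dy": 2.5, "dz": 30, "yaw": 0, "claw": 78}
    - {"dx": 2.5, "dy": 2.5, "dz": 55, "yaw": 0, "claw": 78}
    - {"dx": 2.5, "dy": 2.5, "dz": 80, "yaw": 0, "claw": 78}
    - {"dx": 2.5, "dy": 2.5, "dz": 89, "yaw": 0, "claw": 78}

```text
time_s: 6.65
eef_pos: [478.0, -73.5, 49.5]
tcp_rot: [-3.133, -0.222, 0.001]
wrist_force: [0.4, 0.3, 0.3]
opening: 60.9
```

Emit:
step_arm:
  commands:
    - {"dx": 0, "dy": 0, "dz": 0, "yaw": 0, "claw": 90}
    - {"dx": 0, "dy": 0, "dz": 0, "yaw": 0, "claw": 110}
    - {"dx": 0, "dy": 0, "dz": 0, "yaw": 0, "claw": 130}
    - {"dx": 0, "dy": 0, "dz": 0, "yaw": 0, "claw": 170}
    - {"dx": 0, "dy": 0, "dz": 0, "yaw": 0, "claw": 170}

```text
time_s: 7.15
eef_pos: [478.7, -74.0, 51.5]
tcp_rot: [3.133, 0.221, 0.003]
wrist_force: [-0.9, -0.2, 7.2]
opening: 40.5
```

```bash
python3 - <<'E'
from h import *
s=cap('scene','s5.png')[:,:,::-1]
cv2.imwrite('pics/c9.png',cv2.resize(s[180:320,260:420],None,fx=4,fy=4,interpolation=cv2.INTER_CUBIC))
st=env.sense();print(st['eef_pos'],st['opening'],st['wrist_force'])
E
```

```text
[478.72192822 -74.08458181  51.52674057] 40.62017709751906 [-0.7298266  -1.27175091  6.53807686]
```

View pics/c9.png

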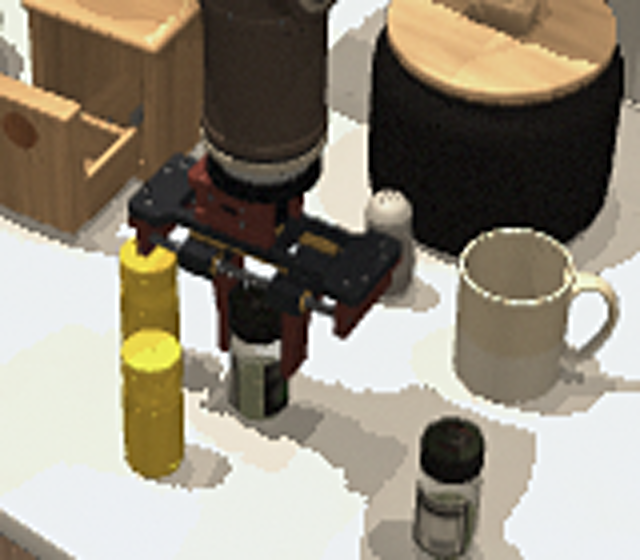

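Jar A is gripped: the opening is 40.6 mm and the jar stands at about crop (258,370). Now I'll lift it a little and weigh it.

Emit:
step_arm:
  commands:
    - {"dx": 0, "dy": 0, "dz": -4, "yaw": 0, "claw": 170}
    - {"dx": 0, "dy": 0, "dz": -12, "yaw": 0, "claw": 170}
    - {"dx": 0, "dy": 0, "dz": -22, "yaw": 0, "claw": 170}
    - {"dx": 0, "dy": 0, "dz": -30, "yaw": 0, "claw": 170}
    - {"dx": 0, "dy": 0, "dz": -30, "yaw": 0, "claw": 170}

```text
time_s: 7.7
eef_pos: [478.7, -74.1, 81.9]
tcp_rot: [3.133, 0.221, 0.004]
wrist_force: [-0.4, -0.6, -1.6]
opening: 40.4
```

Emit:
step_arm:
  commands:
    - {"dx": 0, "dy": 0, "dz": 0, "yaw": 0, "claw": 170}
    - {"dx": 0, "dy": 0, "dz": 0, "yaw": 0, "claw": 170}
    - {"dx": 0, "dy": 0, "dz": 0, "yaw": 0, "claw": 170}
    - {"dx": 0, "dy": 0, "dz": 0, "yaw": 0, "claw": 170}
    - {"dx": 0, "dy": 0, "dz": 0, "yaw": 0, "claw": 170}

```text
time_s: 8.2
eef_pos: [477.7, -73.9, 80.2]
tcp_rot: [-3.134, -0.221, 0.001]
wrist_force: [-0.3, -0.3, -1.8]
opening: 41.0
```

```bash
python3 - <<'E'
from h import *
s=cap('scene','s6.png')[:,:,::-1]
cv2.imwrite('pics/c10.png',cv2.resize(s[180:320,260:420],None,fx=4,fy=4,interpolation=cv2.INTER_CUBIC))
f=[]
for k in range(4):
    env.capture('top'); f.append(env.sense()['wrist_force'])
print(np.array(f).round(2))
E
```

```text
[[ 1.12  0.82 -1.08]
 [ 0.6   0.12 -0.65]
 [-0.29  0.13 -0.99]
 [ 0.5  -0.13 -1.38]]
```

View pics/c10.png

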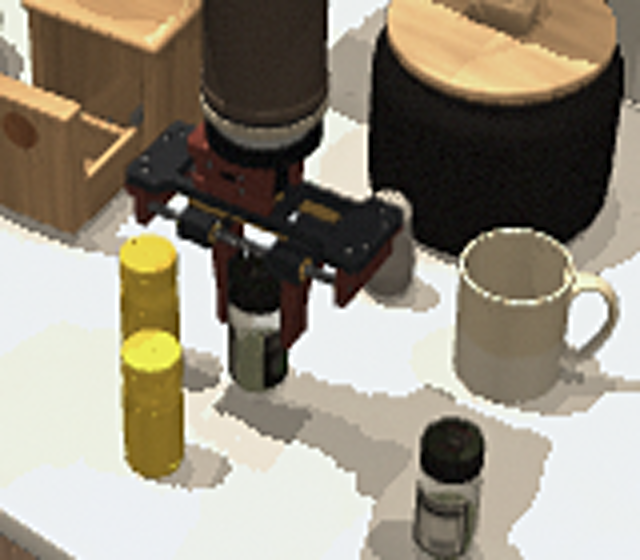

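Jar A is clear of the table (its base is at crop (258,385)), and the wrist reads about 1.1 N. That makes it the light jar. I'll put it back down.

Emit:
step_arm:
  commands:
    - {"dx": 0, "dy": 0, "dz": 8, "yaw": 0, "claw": 170}
    - {"dx": 0, "dy": 0, "dz": 18, "yaw": 0, "claw": 170}
    - {"dx": 0, "dy": 0, "dz": 25, "yaw": 0, "claw": 170}
    - {"dx": 0, "dy": 0, "dz": 27, "yaw": 0, "claw": 170}
    - {"dx": 0, "dy": 0, "dz": 29, "yaw": 0, "claw": 170}

```text
time_s: 8.95
eef_pos: [477.5, -73.9, 51.4]
tcp_rot: [3.134, 0.221, -0.002]
wrist_force: [-6.4, 0.9, 24.9]
opening: 40.9
```

Emit:
step_arm:
  commands:
    - {"dx": 0, "dy": 0, "dz": 1, "yaw": 0, "claw": 170}
    - {"dx": 0, "dy": 0, "dz": 1, "yaw": 0, "claw": 160}
    - {"dx": 0, "dy": 0, "dz": 1, "yaw": 0, "claw": 100}
    - {"dx": 0, "dy": 0, "dz": 1, "yaw": 0, "claw": 78}
    - {"dx": 0, "dy": 0, "dz": 1, "yaw": 0, "claw": 78}

```text
time_s: 9.45
eef_pos: [477.9, -74.0, 50.4]
tcp_rot: [3.134, 0.221, 0.0]
wrist_force: [0.2, -0.1, 0.0]
opening: 59.6
```

Emit:
step_arm:
  commands:
    - {"dx": 0, "dy": 0, "dz": -15, "yaw": 0, "claw": 78}
    - {"dx": 0, "dy": 0, "dz": -50, "yaw": 0, "claw": 78}
    - {"dx": 0, "dy": 0, "dz": -85, "yaw": 0, "claw": 78}
    - {"dx": -8, "dy": 30, "dz": -90, "yaw": 0, "claw": 78}
    - {"dx": -18, "dy": 70, "dz": -90, "yaw": 0, "claw": 78}

```text
time_s: 9.95
eef_pos: [471.4, -145.0, 142.3]
tcp_rot: [3.133, 0.228, 0.006]
wrist_force: [0.8, -0.7, -0.4]
opening: 61.0
```

Emit:
step_arm:
  commands:
    - {"dx": -12, "dy": 45, "dz": 0, "yaw": 0, "claw": 78}
    - {"dx": -22, "dy": 80, "dz": 0, "yaw": 0, "claw": 78}
    - {"dx": -26, "dy": 100, "dz": 0, "yaw": 0, "claw": 78}
    - {"dx": -26, "dy": 100, "dz": 0, "yaw": 0, "claw": 78}
    - {"dx": -26, "dy": 100, "dz": 0, "yaw": 0, "claw": 78}

```text
time_s: 10.45
eef_pos: [458.0, -248.1, 140.2]
tcp_rot: [-3.133, -0.22, 0.0]
wrist_force: [0.5, 0.7, -0.6]
opening: 61.1
```

```bash
python3 - <<'E'
from h import *
s=cap('scene','s7.png')[:,:,::-1]
cv2.imwrite('pics/c11.png',cv2.resize(s[180:340,260:440],None,fx=4,fy=3.7,interpolation=cv2.INTER_CUBIC))
st=env.sense();print(st['eef_pos'],st['opening'],st['wrist_force'])
E
```

```text
[ 458.26064818 -247.26365     140.21931162] 60.91415917574405 [ 1.17319272 -0.12888378  0.10425484]
```

View pics/c11.png

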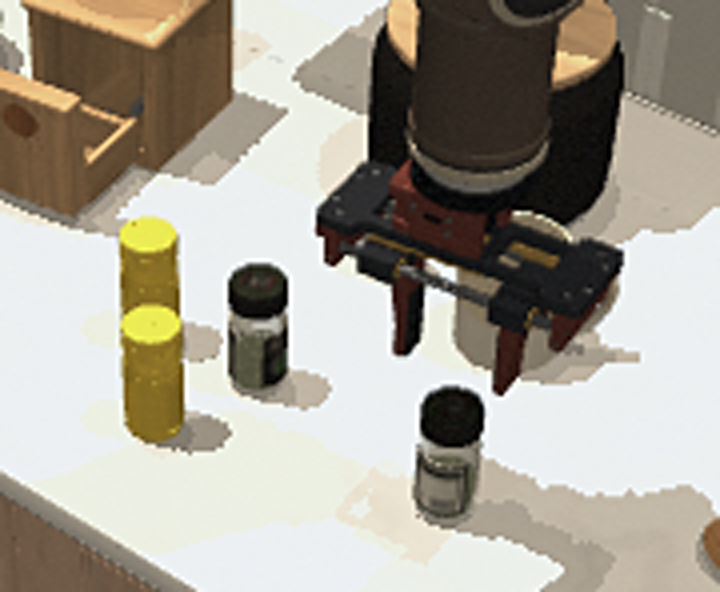

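Emit:
step_arm:
  commands:
    - {"dx": 0, "dy": 1, "dz": 10, "yaw": 0, "claw": 78}
    - {"dx": 0, "dy": 1, "dz": 30, "yaw": 0, "claw": 78}
    - {"dx": 0, "dy": 1, "dz": 55, "yaw": 0, "claw": 78}
    - {"dx": 0, "dy": 1, "dz": 80, "yaw": 0, "claw": 78}
    - {"dx": 0, "dy": 1, "dz": 89, "yaw": 0, "claw": 78}

```text
time_s: 11.0
eef_pos: [457.1, -247.5, 48.9]
tcp_rot: [-3.131, -0.224, 0.005]
wrist_force: [-0.2, 0.0, -0.3]
opening: 60.5
```

Emit:
step_arm:
  commands:
    - {"dx": 0, "dy": 0, "dz": 0, "yaw": 0, "claw": 90}
    - {"dx": 0, "dy": 0, "dz": 0, "yaw": 0, "claw": 110}
    - {"dx": 0, "dy": 0, "dz": 0, "yaw": 0, "claw": 130}
    - {"dx": 0, "dy": 0, "dz": 0, "yaw": 0, "claw": 170}
    - {"dx": 0, "dy": 0, "dz": 0, "yaw": 0, "claw": 170}
  squeeze: 25

```text
time_s: 11.5
eef_pos: [459.1, -249.9, 52.5]
tcp_rot: [3.133, 0.221, 0.003]
wrist_force: [0.1, -1.4, 5.2]
opening: 40.3
```

Emit:
step_arm:
  commands:
    - {"dx": 0, "dy": 0, "dz": -4, "yaw": 0, "claw": 170}
    - {"dx": 0, "dy": 0, "dz": -12, "yaw": 0, "claw": 170}
    - {"dx": 0, "dy": 0, "dz": -22, "yaw": 0, "claw": 170}
    - {"dx": 0, "dy": 0, "dz": -30, "yaw": 0, "claw": 170}
    - {"dx": 0, "dy": 0, "dz": -30, "yaw": 0, "claw": 170}

```text
time_s: 12.0
eef_pos: [459.0, -249.8, 82.9]
tcp_rot: [3.133, 0.221, 0.003]
wrist_force: [0.0, 0.5, -5.5]
opening: 40.4
```

```bash
python3 - <<'E'
from h import *
s=cap('scene','s8.png')[:,:,::-1]
cv2.imwrite('pics/c12.png',cv2.resize(s[180:340,260:440],None,fx=4,fy=3.7,interpolation=cv2.INTER_CUBIC))
f=[]
for k in range(4):
    env.capture('top'); f.append(env.sense()['wrist_force'])
print(np.array(f).round(2),env.sense()['eef_pos'],env.sense()['opening'])
E
```

```text
[[ 0.41  0.34 -3.27]
 [-0.44 -0.79 -4.6 ]
 [ 0.45  0.35 -4.24]
 [-0.54  1.   -4.74]] [ 457.93108412 -249.35333149   81.08119079] 40.186699077418
```

View pics/c12.png

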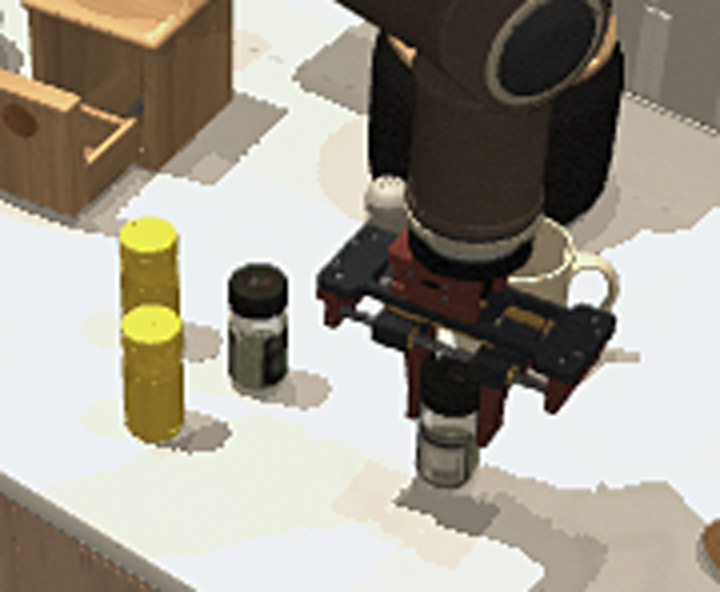

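Jar B reads about 4.3 N, so it is the full one, and it hangs upright at crop (447,430). I'll carry it high to the drawer.

Emit:
step_arm:
  commands:
    - {"dx": 0, "dy": 0, "dz": -20, "yaw": 0, "claw": 170}
    - {"dx": 0, "dy": 0, "dz": -50, "yaw": 0, "claw": 170}
    - {"dx": 0, "dy": 0, "dz": -85, "yaw": 0, "claw": 170}
    - {"dx": 0, "dy": 0, "dz": -120, "yaw": 0, "claw": 170}
    - {"dx": 5, "dy": -15, "dz": -145, "yaw": 0, "claw": 170}

```text
time_s: 12.75
eef_pos: [460.8, -235.9, 228.3]
tcp_rot: [3.132, 0.216, 0.001]
wrist_force: [0.2, -0.5, -5.0]
opening: 40.6
```

Emit:
step_arm:
  commands:
    - {"dx": 13, "dy": -30, "dz": -5, "yaw": 0, "claw": 170}
    - {"dx": 26, "dy": -65, "dz": -5, "yaw": 0, "claw": 170}
    - {"dx": 39, "dy": -100, "dz": -5, "yaw": 0, "claw": 170}
    - {"dx": 52, "dy": -138, "dz": -5, "yaw": 0, "claw": 170}
    - {"dx": 65, "dy": -176, "dz": -5, "yaw": 0, "claw": 170}

```text
time_s: 13.25
eef_pos: [500.5, -49.1, 231.1]
tcp_rot: [3.134, 0.22, -0.001]
wrist_force: [1.3, 0.1, -5.3]
opening: 40.3
```

Emit:
step_arm:
  commands:
    - {"dx": 13, "dy": -38, "dz": 0, "yaw": 0, "claw": 170}
    - {"dx": 26, "dy": -76, "dz": 0, "yaw": 0, "claw": 170}
    - {"dx": 39, "dy": -114, "dz": 0, "yaw": 0, "claw": 170}
    - {"dx": 52, "dy": -150, "dz": 0, "yaw": 0, "claw": 170}
    - {"dx": 65, "dy": -180, "dz": 0, "yaw": 0, "claw": 170}

```text
time_s: 13.75
eef_pos: [539.4, 139.2, 231.0]
tcp_rot: [-3.133, -0.223, 0.001]
wrist_force: [1.3, -0.0, -5.2]
opening: 40.6
```

Emit:
step_arm:
  commands:
    - {"dx": 12, "dy": -20, "dz": 0, "yaw": 0, "claw": 170}
    - {"dx": 24, "dy": -38, "dz": 0, "yaw": 0, "claw": 170}
    - {"dx": 30, "dy": -48, "dz": 0, "yaw": 0, "claw": 170}
    - {"dx": 30, "dy": -48, "dz": 5, "yaw": 0, "claw": 170}
    - {"dx": 30, "dy": -48, "dz": 15, "yaw": 0, "claw": 170}

```text
time_s: 14.25
eef_pos: [562.8, 187.7, 216.0]
tcp_rot: [3.133, 0.22, 0.0]
wrist_force: [0.7, -0.3, -4.7]
opening: 40.8
```

```bash
python3 - <<'E'
from h import *
s=cap('scene','s9.png')[:,:,::-1];t=cap('top','t9.png')[:,:,::-1]
a=cv2.resize(s[120:260,210:350],None,fx=4,fy=4,interpolation=cv2.INTER_CUBIC)
cv2.imwrite('pics/c13.png',a)
cv2.imwrite('pics/c14.png',cv2.resize(t[170:260,200:300],None,fx=6,fy=6,interpolation=cv2.INTER_CUBIC))
p=env.sense()['eef_pos'];print(p)
# expected base centre of jar and panel corners in scene crop
i=np.array([np.cos(.141),np.sin(.141)]);j=np.array([-i[1],i[0]]);sl=np.array([563,191.])
for n,q in [('jar base',[*p[:2],p[2]-51]),('jar top',[*p[:2],p[2]+54]),('panel outL',[*(sl-51*i+43*j),126]),('panel outR',[*(sl-51*i-43*j),126]),('slot inner BR',[*(sl+29*i-36*j),54])]:
    print(n,((proj('scene',q)-[210,120])*4).round(0))
E
```

```text
[561.68570371 186.42793847 214.33142329]
jar base [258. 267.]
jar top [251. 147.]
panel outL [170. 322.]
panel outR [266. 360.]
slot inner BR [322. 375.]
```

View pics/c13.png

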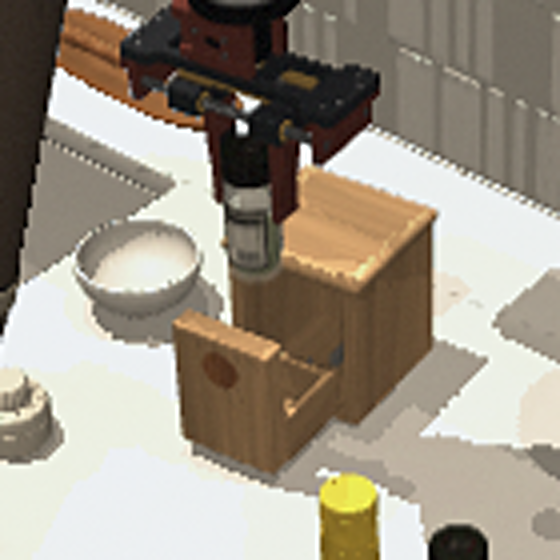

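View pics/c14.png

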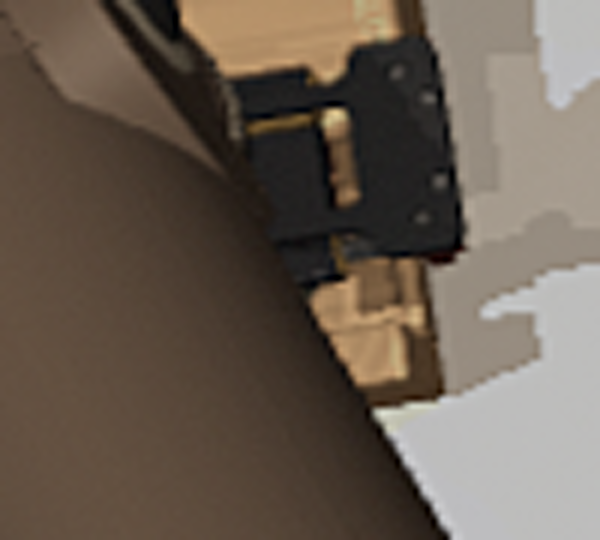

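```bash
python3 - <<'E'
from h import *
s=cv2.imread('pics/s9.png')
c=cv2.resize(s[170:240,245:320],None,fx=8,fy=8,interpolation=cv2.INTER_CUBIC)
i=np.array([np.cos(.141),np.sin(.141)]);j=np.array([-i[1],i[0]]);sl=np.array([563,191.])
def dot(p,col):
    q=((proj('scene',p)-[245,170]+.5)*8-.5).round().astype(int); cv2.circle(c,tuple(int(v) for v in q),3,col,-1)
for x,y,z in [(-51,43,126),(-51,-43,126),(-51,-43,12),(29,-36,54),(-51,43,12)]: dot([*(sl+x*i+y*j),z],(255,0,0))
for x,y in [(-51,0)]: dot([*(sl+x*i+y*j),98],(0,0,255))
for x,y in [(40,-62),(40,62),(-43+3+83,0)]: dot([*(sl+x*i+y*j),138],(0,255,0))
cv2.imwrite('pics/c15.png',c)
E
```

```text
(no output)
```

View pics/c15.png

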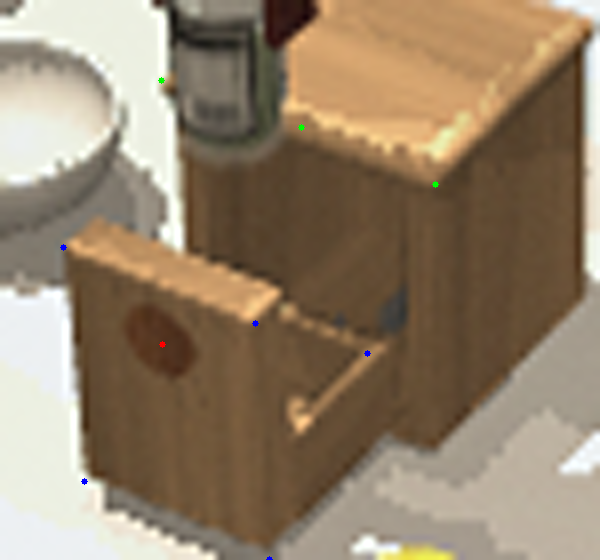

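Emit:
step_arm:
  commands:
    - {"dx": 2, "dy": -4.5, "dz": 0, "yaw": 0, "claw": 170}
    - {"dx": 2, "dy": -4.5, "dz": 15, "yaw": 0, "claw": 170}
    - {"dx": 2, "dy": -4.5, "dz": 30, "yaw": 0, "claw": 170}
    - {"dx": 2, "dy": -4.5, "dz": 45, "yaw": 0, "claw": 170}
    - {"dx": 2, "dy": -4.5, "dz": 50, "yaw": 0, "claw": 170}

```text
time_s: 14.85
eef_pos: [562.9, 192.5, 163.6]
tcp_rot: [3.133, 0.221, -0.006]
wrist_force: [-0.5, -0.9, -4.8]
opening: 40.5
```

Emit:
step_arm:
  commands:
    - {"dx": 0, "dy": 0, "dz": 18, "yaw": 0, "claw": 170}
    - {"dx": 0, "dy": 0, "dz": 36, "yaw": 0, "claw": 170}
    - {"dx": 0, "dy": 0, "dz": 54, "yaw": 0, "claw": 170}
    - {"dx": 0, "dy": 0, "dz": 70, "yaw": 0, "claw": 170}
    - {"dx": 0, "dy": 0, "dz": 80, "yaw": 0, "claw": 170}

```text
time_s: 15.35
eef_pos: [563.5, 193.0, 84.8]
tcp_rot: [3.133, 0.221, -0.003]
wrist_force: [-0.2, -0.3, -3.9]
opening: 40.4
```

```bash
python3 - <<'E'
from h import *
s=cap('scene','s10.png')[:,:,::-1]
cv2.imwrite('pics/c16.png',cv2.resize(s[130:250,220:340],None,fx=5,fy=5,interpolation=cv2.INTER_CUBIC))
st=env.sense();print(st['eef_pos'],st['opening'],st['wrist_force'])
E
```

```text
[562.9730029  192.76242429  83.6666789 ] 40.58588676175567 [ 0.40358698  0.24923216 -5.84603861]
```

View pics/c16.png

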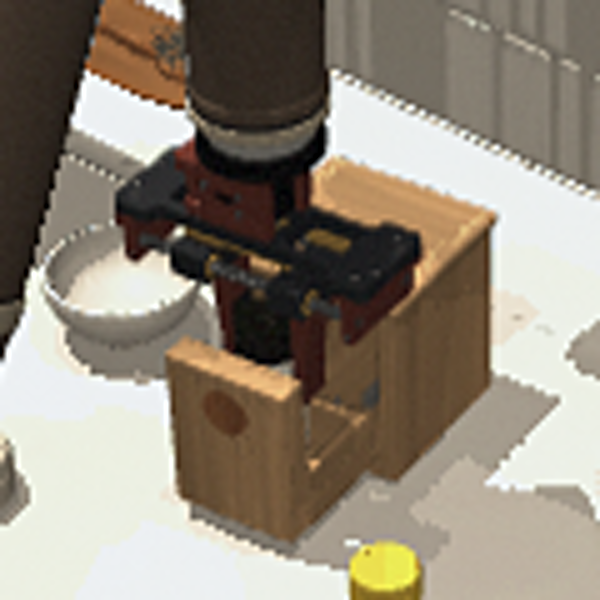

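Emit:
step_arm:
  commands:
    - {"dx": 0, "dy": 0.5, "dz": 4, "yaw": 0, "claw": 170}
    - {"dx": 0, "dy": 1, "dz": 8, "yaw": 0, "claw": 170}
    - {"dx": 0, "dy": 1, "dz": 11, "yaw": 0, "claw": 170}
    - {"dx": 0, "dy": 1, "dz": 13, "yaw": 0, "claw": 170}
    - {"dx": 0, "dy": 1, "dz": 14, "yaw": 0, "claw": 170}

```text
time_s: 15.9
eef_pos: [564.4, 192.3, 72.5]
tcp_rot: [-3.134, -0.221, -0.001]
wrist_force: [-0.4, -0.2, -4.2]
opening: 40.7
```

Emit:
step_arm:
  commands:
    - {"dx": 0, "dy": 0, "dz": 0.5, "yaw": 0, "claw": 170}
    - {"dx": 0, "dy": 0, "dz": 1, "yaw": 0, "claw": 170}
    - {"dx": 0, "dy": 0, "dz": 1, "yaw": 0, "claw": 170}
    - {"dx": 0, "dy": 0, "dz": 1, "yaw": 0, "claw": 170}
    - {"dx": 0, "dy": 0, "dz": 1, "yaw": 0, "claw": 170}

```text
time_s: 16.4
eef_pos: [564.3, 192.3, 71.5]
tcp_rot: [-3.134, -0.221, -0.0]
wrist_force: [0.3, 0.3, -4.7]
opening: 40.6
```

Emit:
step_arm:
  commands:
    - {"dx": 0, "dy": 0, "dz": 0.7, "yaw": 0, "claw": 170}
    - {"dx": 0, "dy": 0, "dz": 1.4, "yaw": 0, "claw": 170}
    - {"dx": 0, "dy": 0, "dz": 2.1, "yaw": 0, "claw": 170}
    - {"dx": 0, "dy": 0, "dz": 2.5, "yaw": 0, "claw": 170}
    - {"dx": 0, "dy": 0, "dz": 2.5, "yaw": 0, "claw": 170}

```text
time_s: 16.9
eef_pos: [564.2, 192.3, 68.8]
tcp_rot: [3.134, 0.221, -0.0]
wrist_force: [-1.2, 0.3, -3.5]
opening: 40.3
```

Emit:
step_arm:
  commands:
    - {"dx": 0, "dy": 0, "dz": 0.5, "yaw": 0, "claw": 170}
    - {"dx": 0, "dy": 0, "dz": 1, "yaw": 0, "claw": 170}
    - {"dx": 0, "dy": 0, "dz": 1.5, "yaw": 0, "claw": 170}
    - {"dx": 0, "dy": 0, "dz": 1.5, "yaw": 0, "claw": 170}
    - {"dx": 0, "dy": 0, "dz": 1.5, "yaw": 0, "claw": 170}

```text
time_s: 17.4
eef_pos: [564.9, 192.4, 68.5]
tcp_rot: [-3.134, -0.221, -0.003]
wrist_force: [-0.9, -1.8, 5.0]
opening: 40.4
```

The jar is on the drawer floor: the wrist force went from −4 to +5 N with the tool at z of about 68.5. I'll release it now.

Emit:
step_arm:
  commands:
    - {"dx": 0, "dy": 0, "dz": 0, "yaw": 0, "claw": 130}
    - {"dx": 0, "dy": 0, "dz": 0, "yaw": 0, "claw": 115}
    - {"dx": 0, "dy": 0, "dz": 0, "yaw": 0, "claw": 95}
    - {"dx": 0, "dy": 0, "dz": 0, "yaw": 0, "claw": 78}
    - {"dx": 0, "dy": 0, "dz": 0, "yaw": 0, "claw": 78}

```text
time_s: 17.9
eef_pos: [564.3, 192.3, 67.3]
tcp_rot: [3.134, 0.221, -0.0]
wrist_force: [-0.3, 0.3, 0.4]
opening: 60.4
```

Emit:
step_arm:
  commands:
    - {"dx": 0, "dy": 0, "dz": -10, "yaw": 0, "claw": 78}
    - {"dx": 0, "dy": 0, "dz": -30, "yaw": 0, "claw": 78}
    - {"dx": 0, "dy": 0, "dz": -60, "yaw": 0, "claw": 78}
    - {"dx": 0, "dy": 0, "dz": -95, "yaw": 0, "claw": 78}
    - {"dx": 0, "dy": 0, "dz": -130, "yaw": 0, "claw": 78}

```text
time_s: 18.4
eef_pos: [564.0, 192.4, 199.4]
tcp_rot: [-3.134, -0.222, 0.0]
wrist_force: [0.6, 0.3, -0.5]
opening: 61.0
```

Emit:
step_arm:
  commands:
    - {"dx": -30, "dy": 0, "dz": -5, "yaw": 0, "claw": 255}
    - {"dx": -70, "dy": 0, "dz": -5, "yaw": 0, "claw": 255}
    - {"dx": -115, "dy": 0, "dz": -5, "yaw": 0, "claw": 255}
    - {"dx": -130, "dy": 0, "dz": -5, "yaw": 0, "claw": 255}
    - {"dx": -130, "dy": 0, "dz": -5, "yaw": 0, "claw": 255}

```text
time_s: 18.9
eef_pos: [433.9, 173.9, 203.5]
tcp_rot: [3.133, 0.223, 0.002]
wrist_force: [0.6, 0.5, -0.5]
opening: 24.9
```

```bash
python3 - <<'E'
from h import *
s=cap('scene','s11.png')[:,:,::-1];t=cap('top','t11.png')[:,:,::-1]
a=cv2.resize(s[140:250,230:350],None,fx=3.3,fy=3.3,interpolation=cv2.INTER_CUBIC)
b=cv2.resize(t[170:260,200:300],None,fx=4,fy=4,interpolation=cv2.INTER_CUBIC)
h=max(a.shape[0],b.shape[0]);o=np.zeros((h,a.shape[1]+b.shape[1],3),np.uint8);o[:a.shape[0],:a.shape[1]]=a;o[:b.shape[0],a.shape[1]:]=b
cv2.imwrite('pics/c17.png',o)
st=env.sense();print(st['eef_pos'],st['opening'],st['wrist_force'],o.shape)
E
```

```text
[436.51952276 174.18498045 203.3782951 ] 16.607055283207742 [0.14425377 0.05236278 0.37218695] (363, 796, 3)
```

View pics/c17.png

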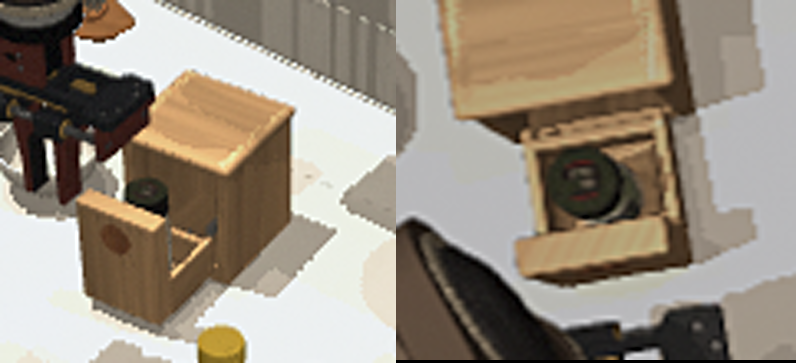

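Emit:
step_arm:
  commands:
    - {"dx": 0, "dy": -1, "dz": 25, "yaw": 0, "claw": 255}
    - {"dx": 0, "dy": -1, "dz": 60, "yaw": 0, "claw": 255}
    - {"dx": 0, "dy": -1, "dz": 95, "yaw": 0, "claw": 255}
    - {"dx": 10, "dy": -1, "dz": 113, "yaw": 0, "claw": 255}
    - {"dx": 25, "dy": -1, "dz": 113, "yaw": 0, "claw": 255}

```text
time_s: 19.5
eef_pos: [459.5, 178.1, 86.4]
tcp_rot: [3.133, 0.221, -0.008]
wrist_force: [-0.2, 0.7, 1.2]
opening: 0.5
```

Emit:
step_arm:
  commands:
    - {"dx": 12, "dy": 0, "dz": 0, "yaw": 0, "claw": 255}
    - {"dx": 22, "dy": 0, "dz": 0, "yaw": 0, "claw": 255}
    - {"dx": 28, "dy": 0, "dz": 0, "yaw": 0, "claw": 255}
    - {"dx": 31, "dy": 0, "dz": 0, "yaw": 0, "claw": 255}
    - {"dx": 33, "dy": 0, "dz": 0, "yaw": 0, "claw": 255}

```text
time_s: 20.0
eef_pos: [493.0, 183.3, 89.7]
tcp_rot: [-3.134, -0.221, -0.0]
wrist_force: [0.3, 0.2, 0.1]
opening: 0.6
```

Emit:
step_arm:
  commands:
    - {"dx": 2, "dy": 0, "dz": 0, "yaw": 0, "claw": 255}
    - {"dx": 4, "dy": 0, "dz": 0, "yaw": 0, "claw": 255}
    - {"dx": 6, "dy": 0, "dz": 0, "yaw": 0, "claw": 255}
    - {"dx": 9, "dy": 0, "dz": 0, "yaw": 0, "claw": 255}
    - {"dx": 12, "dy": 0, "dz": 0, "yaw": 0, "claw": 255}

```text
time_s: 20.5
eef_pos: [504.4, 184.8, 89.4]
tcp_rot: [3.133, 0.221, -0.001]
wrist_force: [-2.5, 0.2, 1.3]
opening: 0.4
```

Contact is where I expected it. Pushing in steadily, with about 85 mm left to the stop.

Emit:
step_arm:
  commands:
    - {"dx": 3, "dy": 0, "dz": 0, "yaw": 0, "claw": 255}
    - {"dx": 7, "dy": 0, "dz": 0, "yaw": 0, "claw": 255}
    - {"dx": 11, "dy": 0, "dz": 0, "yaw": 0, "claw": 255}
    - {"dx": 15, "dy": 0, "dz": 0, "yaw": 0, "claw": 255}
    - {"dx": 19, "dy": 0, "dz": 0, "yaw": 0, "claw": 255}

```text
time_s: 21.0
eef_pos: [523.8, 187.7, 89.4]
tcp_rot: [-3.134, -0.221, 0.0]
wrist_force: [-3.0, 0.2, 2.0]
opening: 0.6
```

Emit:
step_arm:
  commands:
    - {"dx": 4, "dy": 0, "dz": 0, "yaw": 0, "claw": 255}
    - {"dx": 8, "dy": 0, "dz": 0, "yaw": 0, "claw": 255}
    - {"dx": 12, "dy": 0, "dz": 0, "yaw": 0, "claw": 255}
    - {"dx": 16, "dy": 0, "dz": 0, "yaw": 0, "claw": 255}
    - {"dx": 20, "dy": 0, "dz": 0, "yaw": 0, "claw": 255}

```text
time_s: 21.5
eef_pos: [543.6, 190.7, 89.4]
tcp_rot: [-3.134, -0.221, 0.0]
wrist_force: [-3.4, 2.4, 1.3]
opening: 0.3
```

Emit:
step_arm:
  commands:
    - {"dx": 4, "dy": 0, "dz": 0, "yaw": 0, "claw": 255}
    - {"dx": 8, "dy": 0, "dz": 0, "yaw": 0, "claw": 255}
    - {"dx": 12, "dy": 0, "dz": 0, "yaw": 0, "claw": 255}
    - {"dx": 16, "dy": 0, "dz": 0, "yaw": 0, "claw": 255}
    - {"dx": 20, "dy": 0, "dz": 0, "yaw": 0, "claw": 255}

```text
time_s: 22.0
eef_pos: [563.4, 193.3, 89.3]
tcp_rot: [-3.134, -0.221, 0.0]
wrist_force: [-3.1, 2.3, 0.2]
opening: 0.5
```

Emit:
step_arm:
  commands:
    - {"dx": 3, "dy": 0, "dz": 0, "yaw": 0, "claw": 255}
    - {"dx": 6, "dy": 0, "dz": 0, "yaw": 0, "claw": 255}
    - {"dx": 8, "dy": 0, "dz": 0, "yaw": 0, "claw": 255}
    - {"dx": 10, "dy": 0, "dz": 0, "yaw": 0, "claw": 255}
    - {"dx": 12, "dy": 0, "dz": 0, "yaw": 0, "claw": 255}

```text
time_s: 22.5
eef_pos: [575.0, 194.8, 89.3]
tcp_rot: [3.134, 0.221, -0.0]
wrist_force: [-3.8, 1.0, -0.8]
opening: 0.2
```

Emit:
step_arm:
  commands:
    - {"dx": 2, "dy": 0, "dz": 0, "yaw": 0, "claw": 255}
    - {"dx": 4, "dy": 0, "dz": 0, "yaw": 0, "claw": 255}
    - {"dx": 6, "dy": 0, "dz": 0, "yaw": 0, "claw": 255}
    - {"dx": 8, "dy": 0, "dz": 0, "yaw": 0, "claw": 255}
    - {"dx": 10, "dy": 0, "dz": 0, "yaw": 0, "claw": 255}

```text
time_s: 23.0
eef_pos: [585.0, 196.3, 89.4]
tcp_rot: [3.134, 0.221, -0.0]
wrist_force: [-3.4, 1.8, -1.1]
opening: 0.4
```

Emit:
step_arm:
  commands:
    - {"dx": 1, "dy": 0, "dz": 0, "yaw": 0, "claw": 255}
    - {"dx": 2, "dy": 0, "dz": 0, "yaw": 0, "claw": 255}
    - {"dx": 3, "dy": 0, "dz": 0, "yaw": 0, "claw": 255}
    - {"dx": 4, "dy": 0, "dz": 0, "yaw": 0, "claw": 255}
    - {"dx": 5, "dy": 0, "dz": 0, "yaw": 0, "claw": 255}

```text
time_s: 23.5
eef_pos: [588.4, 196.7, 89.4]
tcp_rot: [3.133, 0.221, -0.005]
wrist_force: [-11.0, -0.3, 6.5]
opening: 0.2
```

Emit:
step_arm:
  commands:
    - {"dx": -3, "dy": 0, "dz": 0, "yaw": 0, "claw": 255}
    - {"dx": -8, "dy": 0, "dz": 0, "yaw": 0, "claw": 255}
    - {"dx": -14, "dy": 0, "dz": 0, "yaw": 0, "claw": 255}
    - {"dx": -20, "dy": 0, "dz": 0, "yaw": 0, "claw": 255}
    - {"dx": -30, "dy": 0, "dz": 0, "yaw": 0, "claw": 255}

```text
time_s: 24.0
eef_pos: [560.4, 192.5, 89.7]
tcp_rot: [-3.134, -0.22, -0.002]
wrist_force: [0.5, 0.3, -0.1]
opening: 0.6
```

Emit:
step_arm:
  commands:
    - {"dx": -30, "dy": 0, "dz": 0, "yaw": 0, "claw": 255}
    - {"dx": -70, "dy": 0, "dz": 0, "yaw": 0, "claw": 255}
    - {"dx": -110, "dy": 0, "dz": -20, "yaw": 0, "claw": 255}
    - {"dx": -120, "dy": 30, "dz": -60, "yaw": 0, "claw": 255}
    - {"dx": -120, "dy": 70, "dz": -90, "yaw": 0, "claw": 255}

```text
time_s: 24.5
eef_pos: [448.7, 108.4, 180.4]
tcp_rot: [-3.133, -0.23, -0.001]
wrist_force: [2.8, -0.4, -1.0]
opening: 0.3
```

Emit:
step_arm:
  commands:
    - {"dx": 0, "dy": 40, "dz": -30, "yaw": 0, "claw": 255}
    - {"dx": 0, "dy": 80, "dz": -40, "yaw": 0, "claw": 255}
    - {"dx": 0, "dy": 120, "dz": -40, "yaw": 0, "claw": 255}
    - {"dx": 0, "dy": 160, "dz": -40, "yaw": 0, "claw": 255}
    - {"dx": 0, "dy": 190, "dz": -40, "yaw": 0, "claw": 255}

```text
time_s: 25.0
eef_pos: [477.4, -83.6, 219.3]
tcp_rot: [3.133, 0.218, 0.002]
wrist_force: [-0.3, -0.4, -0.2]
opening: 0.2
```

Emit:
step_arm:
  commands:
    - {"dx": 0, "dy": 40, "dz": 0, "yaw": 0, "claw": 255}
    - {"dx": 0, "dy": 80, "dz": 0, "yaw": 0, "claw": 255}
    - {"dx": 0, "dy": 120, "dz": 0, "yaw": 0, "claw": 255}
    - {"dx": 0, "dy": 150, "dz": 0, "yaw": 0, "claw": 255}
    - {"dx": 0, "dy": 150, "dz": 0, "yaw": 0, "claw": 255}

```text
time_s: 25.5
eef_pos: [497.9, -234.2, 218.6]
tcp_rot: [3.132, 0.211, -0.0]
wrist_force: [-0.1, -0.1, 0.1]
opening: 0.3
```

```bash
python3 - <<'E'
from h import *
s=cap('scene','s12.png')[:,:,::-1];t=cap('top','t12.png')[:,:,::-1]
a=cv2.resize(s[140:330,200:420],None,fx=3,fy=3,interpolation=cv2.INTER_CUBIC)
cv2.imwrite('pics/c18.png',a)
st=env.sense();print(st['time_s'],st['eef_pos'],st['wrist_force'])
E
```

```text
25.6 [ 498.31159123 -229.27550389  218.66418534] [-0.27733367  1.06143863  0.13203724]
```

View pics/c18.png

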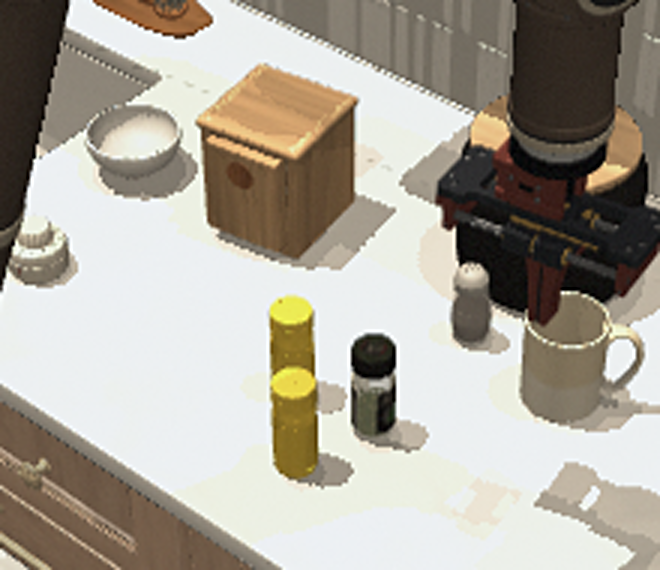

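View pics/t12.png

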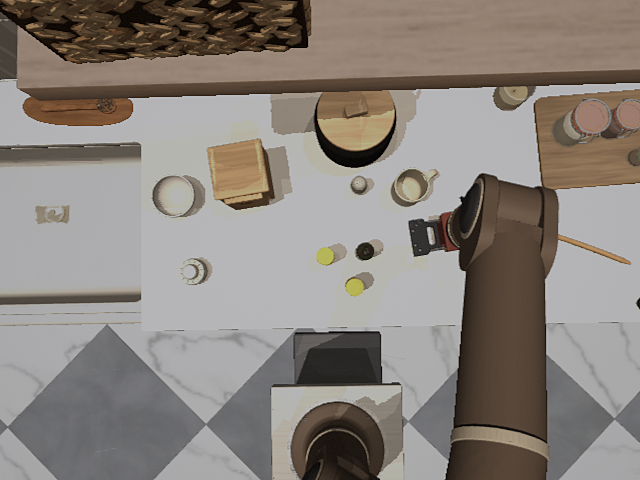

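The drawer has stayed shut for about 2 s. The scene shows the front flush at crop (240,175), jar A upright at top-view (365,250), and the bystanders where they were. I'll compare this with the start picture before handing in.

```bash
python3 - <<'E'
from h import *
a=cv2.imread('pics/t1.png').astype(int);b=cap('top','t13.png')[:,:,::-1].astype(int)
d=abs(a-b).max(2)
for n,(x0,x1,y0,y1) in dict(cab=(200,282,130,215),bowl=(145,205,165,225),timer=(170,215,250,295),shaker=(345,372,170,198),mug=(388,405,165,208),jarA=(345,385,232,268)).items():
    print(n,(d[y0:y1,x0:x1]>40).sum())
cv2.imwrite('pics/c19.png',np.hstack([cv2.resize(k[180:215,210:285].astype(np.uint8),None,fx=5,fy=5) for k in(a,b)]))
E
```

```text
cab 2
bowl 0
timer 0
shaker 3
mug 0
jarA 70
```

View pics/c19.png

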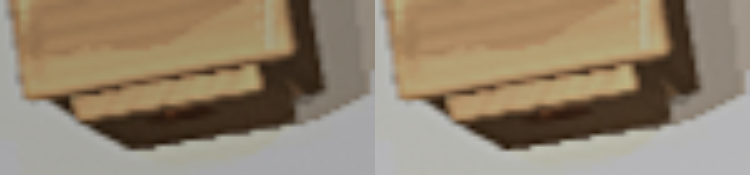

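The drawer front matches the start picture: it sits at the same place in both crops, with 2 pixels changed. It is latched, so I'm handing in.

```bash
python3 -c "
from h import *
print(env.sense()['time_s'],env.finish_job())"
```

```text
the job is handed in; nothing more can be done
25.65 None
```

The full jar is standing in the drawer, the drawer is latched shut, and the job was handed in at 25.65 s. The hand-in reports no verdict.

- **Which jar:** I pressed the drawer open first, then lifted both jars. The one near (477, −74) read about 1.1 N at the wrist, so I put it back where it stood. The one near (458, −249) read about 4.3 N, so that was the full one.
- **Placing:** I lowered the full jar into the drawer and checked in both cameras that it stood upright. I then pressed the drawer slowly to its hard stop, where the tool reached the same position as on the first press.
- **Last checks:**
  - The drawer stayed shut for about 2 s after I let go, and its front matches the start picture (2 changed pixels).
  - The nearly empty jar stands upright on the worktop. Pixels changed around it in the top view because I had lifted it.
  - The mug, bowl, shaker and timer matched the start picture. The soap was hidden under the arm in the last top view, so I could not confirm it; the gripper never went near it.
  - The jar inside the closed drawer can't be seen, so its final stance was not checked after closing.
- **Excess force:** Setting the light jar down pressed it with about 25 N for a moment. It stayed upright.

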